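# Regrip the stick lighter and clip it into its charging dock

## Task

Put the stick lighter on its sloping charging dock. It has been pushed handle-first under the little shelf, so draw it out by its metal nose, lay it down and let go of it on the open worktop, then take it by the handle, push the nose up under the dock's hood against the sprung contact and swing the handle down behind the tail stop, so that it lies fully home on the bed, and let go. Leave the jars, the shaker and the mug where they are.

Things in the scene. Friction and masses are not known exactly. Their poses are not given: they have to be found in the camera images.
- lighter: Stick lighter, 190 mm, 0.12 kg: black flat-sided handle 105 x 24 x 20 mm and straight steel nose 85 x 12 x 12. Origin: middle of the handle's underside; +x to the nose, z up (thumb switch). mm: handle x -52.5 to 52.5, z 0 to 20; nose x 52.5 to 137.5, z 4 to 16; centre of mass x 18. Starts with its handle under the shelf, some 70 mm of nose out in front.
- lighter_tip (a point): Centre of the nose's end face, lighter x = 137.5, z = 10 mm.
- lighter_tail (a point): Lower edge of the handle's rear end, lighter x = -52.5, z = 0 mm.
- riser: Low wooden shelf, fixed, open front and back: board 150 (x) x 200 (y) mm, top 110, underside 98 mm above the worktop; sides 12 mm thick at y = +-92 mm; a bar hangs 20 mm below the board at x = 60. Origin: centre of its footprint on the worktop; the front faces its -x (roughly to the robot's right), edge at x = -75 mm. Jars stand on its rear half.
- dock_bed: White charging dock's sloping bed, fixed, on a foot plate 200 x 74 x 12 mm. It rises at 30 degrees: +x up the slope (roughly away from the robot), y across, z normal to it. Origin: on its surface, 80 mm above the worktop, where the lighter's origin lies when home (the frames then coincide, nose up the slope). The handle lies on a rail 16 mm wide and 14 deep; fingers may pass beside it.
- dock_stop (a point): Middle of the tail stop's top edge: bed x = -52.5, z = 12 mm. The stop is a wall 10 mm thick across the bed's lower end that the handle's rear end bears on.
- dock_hood (a point): Middle of the hood's lower edge at its mouth: bed x = 116, z = 21 mm. The hood runs on to x = 155. Below it and in front of it is the nose channel: bed x 76 to 155, floor z = 3, inner walls y = +-9.5, wall tops z = 21 mm, too narrow for fingers. The lighter goes in only with its tail raised some 4 to 12 degrees off the bed.
- contact (a joint): Sprung contact plate under the hood, slides up the slope, 0 to 0.010 m; face at bed x = 134.5 mm + value. Spring about 3 N at 0, 9 N at 0.010, then a hard stop. With the lighter home it reads 0.003; push it to about 0.006 to 0.009 so that the tail can pass the stop; it then presses the lighter back against the stop.
- spice_jar_a: Bystander: spice jar with dark cap, diameter 44, height 105 mm, on the shelf; origin at its base.
- spice_jar_b: Bystander: spice jar with dark cap, diameter 40, height 105 mm, on the shelf; origin at its base.
- salt_shaker: Bystander: salt shaker, diameter 44, height 90 mm, on the shelf; origin at its base.
- mug_red: Bystander: patterned mug 90 x 122 x 87 mm standing behind the middle of the open worktop; origin at its base.

How it is judged:
By the outcome, as a careful person would: the job done as asked, in the order asked, and still so for the second after the job is handed in, with the robot touching nothing.
It also fails if it takes over 56 s, if anything falls off the work surface, if the arm or the gripper's body presses on something with over 40 N, if the wrist force passes 120 N, or if a joint passes its speed limit or range.

## Robot

A 7-joint arm with a two-finger parallel gripper is mounted at the origin on a cart in front of the work surface, level with it; the furniture and walls round the work are solid. World frame = base frame: x ahead of the robot, y to its left, z up, the work surface at z = 0. Lengths are in m, angles in degrees, forces in N, time in s.
With the tool pointing down it reaches from about 0.425 to 0.875 m from the base axis. Payload 4.7 kg.
Tool frame: the origin (TCP) lies midway between the tips of the shut fingers; the grasp point (between the pads) lies 19 mm behind it (env.grip_depth is the distance from the TCP to the grasp point, in m); z points along the fingers, y is the line along which they close (so a half turn about z gives the same grasp; the last joint's range is limited). The gripper opens to 87 mm and grips with 3 to 60 N. Pads are 19 mm wide; open, the fingers measure 117 mm over their backs; the gripper's body (75 mm by 190 mm) begins 51 mm behind the grasp point.
Start: joints at [-63.535, 18.392, -4.016, 83.108, 1.295, 78.541, -3.26], TCP at [0.281, 0.586, 0.223] pointing down, gripper open.
Joint ranges: [-163.93, 163.93], [-17.29, 119.83], [-79.2, 71.16], [3.27, 140.29], [-89.18, 269.18], [5.43, 117.66], [-154.24, 154.24]. Speed limits (degrees/s): [147.25, 147.25, 180, 180, 180, 180, 180].

## Interface

Orientations are given as [roll, pitch, yaw] about the fixed x, y, z axes, in that order (R = Rz(yaw) Ry(pitch) Rx(roll)).
In Python, from cell import get_obs, optics, env, nets gives the robot as it stands.
- The arm moves only by the shell command python3 -m creep 'ROWS' [FORCE]. ROWS is JSON, a list of rows, each an object of numbers: "wx", "wy", "wz": the turn, a rotation vector about the tool's x, y, z in degrees; "tx", "ty", "tz": the shift along the tool's x, y, z in mm; "gripper": the opening, from -1 (shut) to 1 (fully open). A call has 1 to 5 rows; each row is the pose to reach, as a shift and turn from the pose commanded when the call began, along the tool's axes at that moment; what a row does not reach only later rows make up. A row lasts 1/12 s, in which the tool goes at most 41.7 mm and 7.16 degrees, less where a joint would pass 70% of its speed; a pose out of reach is approached as far as the arm can. A call with a gripper value outside its range is refused whole. The fingers move at their own pace and stop on an object; FORCE is the grip in N (left out, the last holds). Time passes only in rows, so rows that repeat a pose let the fingers close. It gives the time, the measured TCP pose, the force, the opening and the grip force at its end, in the units of the state.
- get_obs(): the state, without advancing time (a new reading comes with each control period).
- optics.read_camera(name): name is "scene" or "top" or "wrist"; returns (picture, depth): 384x512x3 uint8, red, green, blue; 384x512 float32, m along the optical axis (not along the pixel's ray), 0 where there is no reading.
- optics.camera_info(name): a dict with "fovy" (degrees; the focal length in pixels is half the picture's height over the tangent of half this angle, whatever the lens; pixels are square), "cx", "cy" (the principal point, pixels), "R" (3x3) and "t" (3): a world point X has camera coordinates R X + t; the wrist camera has in their place "tool_from_camera" (4x4, takes a point from camera to tool coordinates, whose origin is the TCP and whose axes are the flange's). Camera axes: x right, y down, z forward; pixel columns grow to the right and rows downward; lengths in m; the calibration is good to about 2 mm. A picture is of the moment at which its call begins: read the wrist's pose just before it. camera_info takes no time and is no camera call.
- env.sign_off(): hands the job in; it is judged then, once.
Trained networks look in the newest picture that a camera, given by its name, has taken for a name from the list of things; names that differ only in an ending like _2 or _b are one class to them, and where a whole thing is asked for, a point or a joint stands for the part that bears it (a point fixed in the world has none). Each returns a list of dicts, best first, with "confidence" (0 to 1); they miss things now and then, are a little off and sometimes report something else, mostly with a low value. They report only what shows in the picture. A call takes as long as a camera call.
- nets.look_for(query, camera): "point" ([x, y, z] in m, in world coordinates, good to about 4 mm: the middle of the surface that is visible of it).
- nets.place_of(query, camera): "point" ([x, y, z] in m, in world coordinates, good to about 4 mm: a listed point, or the origin of a listed thing).
The state is a dict: "time_s": time; "qpos": joint angles; "joint_velocities": joint speeds; "effort": joint torques, N m; "tool_pos": TCP position; "tool_rot": TCP orientation; "force": force on the tool from outside, world axes, zero at the start; "wrist_torque": the same for the moment, N m; "grip_width": finger opening in m; "grasp_force": force on a finger pad.
Only numpy, scipy, OpenCV 4.12 (cv2) and the standard library are available. Lean on these libraries where they do the work, as an engineer would, in place of code of your own. Each camera call takes 0.05 s, during which the arm holds its last target. There are 200 camera calls.

## Working session

There is one attempt and no reset: what is moved stays moved. The work goes in short steps, Python scripts to look and compute and a shell command to move; the robot and the scene stay as the last step left them, time stands still between calls to the robot, and variables do not carry over. Pictures are saved under pics/ and viewed, at most 10 in all, crops included, and the job is handed in when it is done.

```bash
ls; mkdir -p pics; cat > h.py <<'E'
import numpy as np, cv2
from scipy.spatial.transform import Rotation as Ro
from cell import get_obs, optics, env, nets
def tool():
    o=get_obs(); return np.array(o["tool_pos"]), Ro.from_euler('xyz',o["tool_rot"],degrees=True).as_matrix()
def cloud(cam):
    p,R=tool(); img,d=optics.read_camera(cam); c=optics.camera_info(cam)
    f=192/np.tan(np.radians(c["fovy"])/2); v,u=np.mgrid[:384,:512]
    P=np.stack([(u-c["cx"])/f*d,(v-c["cy"])/f*d,d],-1)
    if "R" in c: W=(P-np.array(c["t"]))@np.array(c["R"])
    else:
        T=np.array(c["tool_from_camera"]); W=(P@T[:3,:3].T+T[:3,3])@R.T+p
    W[d==0]=np.nan
    return img,W
def save(img,n): cv2.imwrite('pics/'+n,cv2.cvtColor(img,cv2.COLOR_RGB2BGR))
def delta(p1,R1):
    p,R=tool(); return "t mm",np.round(R.T@(np.array(p1)-p)*1000,1),"w deg",np.round(np.degrees(Ro.from_matrix(R.T@R1).as_rotvec()),1)
E
python3 - <<'E'
from h import *
for c in("scene","top"):
    img,W=cloud(c); save(img,c+'0.png'); np.save(c+'0.npy',W)
    for q in("lighter","lighter_tip","riser","dock_bed","dock_stop","dock_hood","mug_red"):
        r=nets.place_of(q,c); print(c,q,[(np.round(a["point"],3),round(a["confidence"],2)) for a in r[:2]])
o=get_obs(); print(o["tool_rot"],o["force"],o["time_s"])
E
cd pics; python3 -c "
import cv2,numpy as np
cv2.imwrite('both.png',cv2.resize(np.vstack([cv2.imread('scene0.png'),cv2.imread('top0.png')]),None,fx=.78,fy=.78))"
```

```text
pics
scene lighter []
scene lighter_tip [(array([0.464, 0.095, 0.008]), 0.63), (array([0.453, 0.277, 0.11 ]), 0.38)]
scene riser [(array([0.504, 0.227, 0.002]), 0.58)]
scene dock_bed [(array([ 0.565, -0.217,  0.083]), 0.76)]
scene dock_stop [(array([ 0.517, -0.216,  0.065]), 0.94)]
scene dock_hood [(array([ 0.659, -0.23 ,  0.159]), 0.59)]
scene mug_red [(array([0.693, 0.038, 0.002]), 0.59)]
top lighter []
top lighter_tip []
top riser [(array([0.503, 0.224, 0.003]), 0.77)]
top dock_bed [(array([ 0.571, -0.218,  0.08 ]), 0.85)]
top dock_stop [(array([ 0.52 , -0.216,  0.064]), 0.74)]
top dock_hood [(array([ 0.657, -0.227,  0.157]), 0.57)]
top mug_red [(array([ 0.697,  0.037, -0.001]), 0.69)]
[1.79994738e+02 2.67345199e-03 1.54346232e+02] [ 0.41807391  0.85530445 -0.64982423] 0.8
```

View pics/both.png

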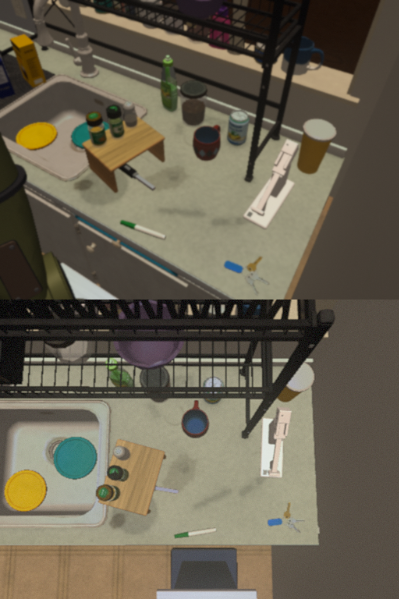

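The scene view shows the shelf at about (125,150), with the lighter nose coming out at (140,178), and the dock at (270,190). In the top view the nose is at (165,491), the mug at (195,420) and the dock at (275,445). Next I measure the nose and the dock.

```bash
python3 - <<'E'
from h import *
for c in("scene","top"):
    W=np.load(c+'0.npy'); x,y,z=W[...,0],W[...,1],W[...,2]
    tab=(x>.45)&(x<.6)&(y>0)&(y<.08)&(abs(z)<.02); print(c,"table z",np.nanmedian(z[tab]))
    m=(x>.38)&(x<.6)&(y>.05)&(y<.2)&(z>.007)&(z<.03)
    P=W[m]; print("nose n",len(P),np.round(np.percentile(P,[2,50,98],axis=0),3).tolist())
    if len(P)>10:
        l=cv2.fitLine(P[:,:2].astype(np.float32),cv2.DIST_HUBER,0,.01,.01).ravel(); print("line",l,"ang",np.degrees(np.arctan2(l[1],l[0])))
        s=(P[:,:2]-l[2:])@l[:2]; print(np.percentile(s,[0,2,98,100]),"z",np.percentile(P[:,2],[10,50,90]))
    m=(x>.38)&(x<.65)&(y>.05)&(y<.36)&(z>.106)&(z<.114)
    r=cv2.minAreaRect(W[m][:,:2].astype(np.float32)); print("board",r)
    m=(x>.4)&(x<.8)&(y>-.32)&(y<-.12)&(z>.006)
    D=W[m]; print("dock",np.round(np.percentile(D,[1,99],axis=0),3).tolist())
    m=(x>.4)&(x<.8)&(y>-.32)&(y<-.12)&(z>.006)&(z<.016)
    print("foot",cv2.minAreaRect(W[m][:,:2].astype(np.float32)))
    m=(x>.4)&(x<.8)&(y>-.32)&(y<-.12)&(z>.05)
    D=W[m];l=cv2.fitLine(D[:,:2].astype(np.float32),cv2.DIST_HUBER,0,.01,.01).ravel();print("dock line",l,np.degrees(np.arctan2(l[1],l[0])))
for n,a in(("scene0",(130,170,270,300)),("top0",(120,170,260,290)),("scene0",(300,170,400,290)),("top0",(310,120,400,250))):pass
s=cv2.imread('pics/scene0.png');t=cv2.imread('pics/top0.png')
r=lambda im:cv2.resize(im,(390,290),interpolation=cv2.INTER_CUBIC)
cv2.imwrite('pics/crop.png',np.vstack([np.hstack([r(s[145:265,95:255]),r(s[175:295,295:455])]),np.hstack([r(t[170:290,120:280]),r(t[125:245,280:440])])]))
E
```

```text
scene table z 8.062824937707525e-05
nose n 479 [[0.392, 0.094, 0.008], [0.468, 0.165, 0.017], [0.583, 0.199, 0.028]]
line [ 0.96694016 -0.25500342  0.47534904  0.16543585] ang -14.7737875
[-0.08814401 -0.08668843  0.10178889  0.10846203] z [0.00944308 0.01652586 0.02307968]
board ((0.5019420385360718, 0.2240297496318817), (0.1525556892156601, 0.20030778646469116), 74.76362609863281)
dock [[0.51, -0.308, 0.008], [0.795, -0.122, 0.557]]
foot ((0.6608591079711914, -0.2015131264925003), (0.15221811830997467, 0.30466872453689575), 79.62197875976562)
dock line [ 0.60559034 -0.79577655  0.70418686 -0.20871145] -52.72866
top table z 0.00033472805015804337
nose n 161 [[0.401, 0.093, 0.011], [0.466, 0.134, 0.016], [0.569, 0.182, 0.022]]
line [0.13218544 0.991225   0.46673673 0.13525924] ang 82.4041
[-0.04327079 -0.04203203  0.03749348  0.04166687] z [0.01271354 0.01588043 0.01888133]
board ((0.5027947425842285, 0.22601455450057983), (0.15040051937103271, 0.19981341063976288), 74.98844146728516)
dock [[0.512, -0.301, 0.008], [0.795, -0.121, 0.748]]
foot ((0.5920801758766174, -0.2192419171333313), (0.37713465094566345, 0.19613857567310333), 0.028660999611020088)
dock line [ 0.64988065 -0.7600363   0.68531847 -0.17207521] -49.467392
```

View pics/crop.png

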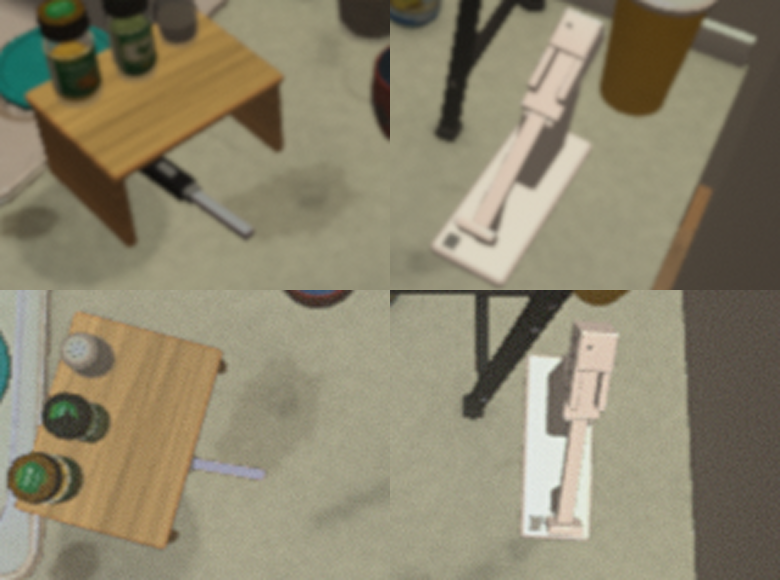

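The crops show the nose clear of the shelf front (tip at crop pixel (262,475)) and the dock with its rail, channel and hood. Next I refine the nose and dock axes, and check where the rack is.

```bash
cat >> h.py <<'E'
def frame(yaw,pitch):  # object frame: x horizontal yaw, nose-up pitch (deg)
    return Ro.from_euler('ZY',[yaw,-pitch],degrees=True).as_matrix()
E
python3 - <<'E'
from h import *
for c in("scene","top"):
    W=np.load(c+'0.npy'); x,y,z=W[...,0],W[...,1],W[...,2]
    m=(x>.44)&(x<.50)&(y>.085)&(y<.15)&(z>.012)&(z<.021)
    P=W[m].astype(np.float32); l=cv2.fitLine(P[:,:2],cv2.DIST_HUBER,0,.01,.01).ravel()
    s=(P[:,:2]-l[2:])@l[:2]; print(c,"nose",len(P),l,np.percentile(s,[1,99]),np.median(P[:,2]), "tip",l[2:]+l[:2]*(np.percentile(s,0.5) if l[1]>0 else np.percentile(s,99.5)))
    # dock: fit yaw/origin by rail & hood top surfaces
    m=(x>.5)&(x<.72)&(y>-.27)&(y<-.18)&(z>.03)&(z<.2)
    D=W[m]; 
    for yaw in (-9,-6,-3,0):
        B=frame(yaw,30); q=(D-np.array([.568,-.217,.08]))@B
        k=(abs(q[:,2])<.006)&(q[:,0]>-.045)&(q[:,0]<.07)
        a=np.polyfit(q[k,0],q[k,1],1); b=np.polyfit(q[k,0],q[k,2],1)
        h=(q[:,0]>.08)&(q[:,0]<.15)&(q[:,2]>.017)&(q[:,2]<.04)
        print(yaw,k.sum(),"rail y slope",np.round(np.degrees(a[0]),2),"y0",round(a[1],4),"z slope",np.round(np.degrees(b[0]),2),"z0",round(b[1],4),"hood y",np.round(np.percentile(q[h,1],[3,50,97]),4),"z",np.round(np.percentile(q[h,2],[10,50,90]),4),"xmax",np.round(np.percentile(q[h,0],99),4))
    m=(x>.55)&(x<.9)&(y>-.35)&(y<.2)&(z>.25)&(z<.8)
    if m.any(): print("rack",np.round(np.percentile(W[m],[0,5,50,100],axis=0),2).tolist())
    m=(x>.5)&(x<.9)&(y>-.2)&(y<-.05)&(z>.03)&(z<.3)
    if m.any(): print("post",np.round(np.percentile(W[m],[0,5,50,100],axis=0),2).tolist())
p,R=tool();print(p,R)
# target grasp: 13mm behind tip; tool x along -lighterx or +; tool tilted
E
```

```text
scene nose 113 [0.16458209 0.9863634  0.4636703  0.11970867] [-0.02952422  0.02891229] 0.01567242 tip [0.45878604 0.09043653]
-9 466 rail y slope 5.11 y0 -0.001 z slope 0.57 z0 -0.0004 hood y [-0.0095  0.0091  0.0249] z [0.0192 0.0253 0.0287] xmax 0.1496
-6 466 rail y slope 2.42 y0 -0.0011 z slope 0.44 z0 -0.0004 hood y [-0.0136  0.0036  0.02  ] z [0.0194 0.0251 0.0285] xmax 0.1497
-3 464 rail y slope -0.47 y0 -0.0012 z slope 0.41 z0 -0.0004 hood y [-0.0184 -0.0026  0.0154] z [0.0192 0.0249 0.0284] xmax 0.1497
0 463 rail y slope -3.18 y0 -0.0013 z slope 0.47 z0 -0.0003 hood y [-0.0237 -0.0085  0.0108] z [0.0194 0.0252 0.0288] xmax 0.1498
rack [[0.64, -0.14, 0.25], [0.65, -0.14, 0.31], [0.69, -0.06, 0.43], [0.88, 0.2, 0.57]]
post [[0.51, -0.2, 0.03], [0.64, -0.18, 0.04], [0.86, -0.13, 0.16], [0.9, -0.05, 0.3]]
top nose 107 [0.16489331 0.98631144 0.4647601  0.12104922] [-0.02879365  0.02887195] 0.015880436 tip [0.45998555 0.09249017]
-9 344 rail y slope 5.59 y0 0.0011 z slope 1.25 z0 -0.0003 hood y [-0.0077  0.0126  0.028 ] z [0.0202 0.0259 0.0286] xmax 0.1496
-6 342 rail y slope 2.74 y0 0.0011 z slope 1.11 z0 -0.0003 hood y [-0.0121  0.0069  0.0223] z [0.02   0.0257 0.0283] xmax 0.1497
-3 340 rail y slope 0.06 y0 0.001 z slope 1.04 z0 -0.0003 hood y [-0.0166  0.0007  0.0173] z [0.0201 0.0257 0.0284] xmax 0.1494
0 338 rail y slope -2.95 y0 0.001 z slope 1.2 z0 -0.0003 hood y [-0.0211 -0.0047  0.0128] z [0.0199 0.0255 0.0286] xmax 0.1487
rack [[0.64, -0.14, 0.25], [0.65, -0.13, 0.42], [0.66, 0.03, 0.7], [0.88, 0.2, 0.76]]
post [[0.51, -0.2, 0.03], [0.65, -0.14, 0.04], [0.82, -0.13, 0.1], [0.9, -0.05, 0.3]]
[0.28146418 0.58592841 0.22261535] [[-9.01426650e-01  4.32931852e-01  8.18242700e-05]
 [ 4.32931857e-01  9.01426649e-01  6.25919251e-05]
 [-4.66605395e-05  9.18463625e-05 -9.99999995e-01]]
```

```bash
cat >> h.py <<'E'
tip=np.array([.4595,.0915]); ly=-99.5; u=np.array([np.cos(np.radians(ly)),np.sin(np.radians(ly))])
def down(yaw,tilt=0): # tool pointing down, tool x at yaw; tilt>0 : finger tips point toward +tool x
    return Ro.from_euler('z',yaw,degrees=True).as_matrix()@Ro.from_euler('x',180,degrees=True).as_matrix()@Ro.from_euler('y',tilt,degrees=True).as_matrix()
E
python3 - <<'E'
from h import *
R1=down(80.5,10); print(R1.round(2))
g=tip-u*.012
print(delta([.40,.3,.36],R1)); print(delta([*g,.15],R1)); print(delta([*g,.36],R1)); print(g)
W=np.load('top00.npy' if 0 else 'top0.npy');x,y,z=W[...,0],W[...,1],W[...,2]
print("marker px",W[290:310:5,230:275:8].reshape(-1,3).round(3)[::4])
E
```

```text
[[ 0.16  0.99  0.03]
 [ 0.97 -0.17  0.17]
 [ 0.17  0.   -0.98]]
('t mm', array([-230.6, -206.4, -137.4]), 'w deg', array([-6.4,  8.6, 73.6]))
('t mm', array([-371.2, -357.1,   72.6]), 'w deg', array([-6.4,  8.6, 73.6]))
('t mm', array([-371.2, -357.1, -137.4]), 'w deg', array([-6.4,  8.6, 73.6]))
[0.46148057 0.10333543]
marker px [[ 0.35   0.088 -0.002]
 [ 0.35   0.007  0.003]
 [ 0.338  0.047 -0.003]
 [ 0.326  0.087  0.007]
 [ 0.327  0.007  0.011]
 [ 0.313  0.047  0.002]]
```

```bash
python3 -m creep '[{"tz":-140},{"tz":-140},{"tz":-140},{"tz":-140}]' && python3 -m creep '[{"tx":-371,"ty":-357,"wx":-6.4,"wy":8.6,"wz":73.6},{"tx":-371,"ty":-357,"wx":-6.4,"wy":8.6,"wz":73.6},{"tx":-371,"ty":-357,"wx":-6.4,"wy":8.6,"wz":73.6},{"tx":-371,"ty":-357,"wx":-6.4,"wy":8.6,"wz":73.6},{"tx":-371,"ty":-357,"wx":-6.4,"wy":8.6,"wz":73.6}]'; python3 -c "
from h import *
g=tip-u*.012
print(delta([*g,.36],down(80.5,10)))"
```

```text
('t mm', array([-371.2, -357.1, -137.4]), 'w deg', array([-6.4,  8.6, 73.6]))validation failed for argument at $[0]...
```

```bash
python3 -m creep '[{"wx":0,"wy":0,"wz":0,"tx":0,"ty":0,"tz":-40,"gripper":1}]'; python3 -m creep '[{"tz":-40,"gripper":1}]';python3 -m creep '[{"tz":-40.0}]'; python3 -m creep --help
```

```text
time_s: 0.88
tool_pos: [0.2797, 0.5817, 0.2538]
tool_rot: [-179.1, 0.0, 154.3]
force: [-0.9, 0.2, -1.8]
grip_width: 0.087
grasp_force: 0.0validation failed for argument at $[0]...
validation failed for argument at $[0]...
invalid input: not JSON, or not a number
```

```bash
python3 -m creep '[{"wx":0,"wy":0,"wz":0,"tx":0,"ty":0,"tz":-100,"gripper":1},{"wx":0,"wy":0,"wz":0,"tx":0,"ty":0,"tz":-100,"gripper":1},{"wx":0,"wy":0,"wz":0,"tx":0,"ty":0,"tz":-100,"gripper":1}]'; python3 -m creep '[{"tx":-371,"ty":-357,"tz":0,"wx":-6.4,"wy":8.6,"wz":73.6,"gripper":1},{"tx":-371,"ty":-357,"tz":0,"wx":-6.4,"wy":8.6,"wz":73.6,"gripper":1},{"tx":-371,"ty":-357,"tz":0,"wx":-6.4,"wy":8.6,"wz":73.6,"gripper":1},{"tx":-371,"ty":-357,"tz":0,"wx":-6.4,"wy":8.6,"wz":73.6,"gripper":1},{"tx":-371,"ty":-357,"tz":0,"wx":-6.4,"wy":8.6,"wz":73.6,"gripper":1}]'; python3 -c "
from h import *
g=tip-u*.012
print(delta([*g,.36],down(80.5,10)))"
```

```text
time_s: 1.13
tool_pos: [0.282, 0.5871, 0.3696]
tool_rot: [179.5, -0.0, 154.3]
force: [-0.1, 1.1, 0.4]
grip_width: 0.0869
grasp_force: 0.0
time_s: 1.55
tool_pos: [0.3548, 0.3887, 0.3627]
tool_rot: [178.3, -4.9, 118.6]
force: [1.0, -0.3, -0.5]
grip_width: 0.0867
grasp_force: 0.0
('t mm', array([-300.8,  -42.2,  -24.2]), 'w deg', array([-3.3,  4.4, 37.9]))
```

```bash
python3 -m creep '[{"tx":-300,"ty":-42,"tz":-24,"wx":-3.3,"wy":4.4,"wz":38,"gripper":1},{"tx":-300,"ty":-42,"tz":-24,"wx":-3.3,"wy":4.4,"wz":38,"gripper":1},{"tx":-300,"ty":-42,"tz":-24,"wx":-3.3,"wy":4.4,"wz":38,"gripper":1},{"tx":-300,"ty":-42,"tz":-24,"wx":-3.3,"wy":4.4,"wz":38,"gripper":1},{"tx":-300,"ty":-42,"tz":-24,"wx":-3.3,"wy":4.4,"wz":38,"gripper":1}]'; python3 -m creep '[{"tx":-95,"ty":0,"tz":0,"wx":0,"wy":0,"wz":2,"gripper":0.2},{"tx":-95,"ty":0,"tz":0,"wx":0,"wy":0,"wz":2,"gripper":0.2},{"tx":-95,"ty":0,"tz":0,"wx":0,"wy":0,"wz":2,"gripper":0.2},{"tx":-95,"ty":0,"tz":0,"wx":0,"wy":0,"wz":2,"gripper":0.2}]'; python3 -c "
from h import *
g=tip-u*.012
print(delta([*g,.15],down(80.5,10)));print(delta([*g,.004],down(80.5,10)))"
```

```text
time_s: 1.97
tool_pos: [0.4288, 0.1938, 0.3613]
tool_rot: [179.8, -9.7, 82.9]
force: [1.0, 0.4, -0.2]
grip_width: 0.0873
grasp_force: 0.0
time_s: 2.3
tool_pos: [0.4176, 0.099, 0.3452]
tool_rot: [-179.9, -9.7, 80.9]
force: [0.2, 0.2, 0.0]
grip_width: 0.0679
grasp_force: 0.0
('t mm', array([-21.8,  43. , 194.2]), 'w deg', array([-0.2,  0.3,  0.4]))
('t mm', array([-46.4,  43.4, 338.1]), 'w deg', array([-0.2,  0.3,  0.4]))
```

```bash
python3 -m creep '[{"tx":-22,"ty":43,"tz":194,"wx":0,"wy":0,"wz":0.4,"gripper":0.2},{"tx":-22,"ty":43,"tz":194,"wx":0,"wy":0,"wz":0.4,"gripper":0.2},{"tx":-22,"ty":43,"tz":194,"wx":0,"wy":0,"wz":0.4,"gripper":0.2},{"tx":-22,"ty":43,"tz":194,"wx":0,"wy":0,"wz":0.4,"gripper":0.2},{"tx":-22,"ty":43,"tz":194,"wx":0,"wy":0,"wz":0.4,"gripper":0.2}]'; python3 -m creep '[{"tx":0,"ty":0,"tz":0,"wx":0,"wy":0,"wz":0,"gripper":0.2},{"tx":0,"ty":0,"tz":0,"wx":0,"wy":0,"wz":0,"gripper":0.2}]'; python3 - <<'E'
from h import *
img,W=cloud('wrist'); save(img,'w1.png')
x,y,z=W[...,0],W[...,1],W[...,2]
m=(x>.44)&(x<.50)&(y>.07)&(y<.15)&(z>.012)&(z<.021)
P=W[m].astype(np.float32)
if len(P)>20:
    l=cv2.fitLine(P[:,:2],cv2.DIST_HUBER,0,.01,.01).ravel(); s=(P[:,:2]-l[2:])@l[:2]
    print(len(P),l,np.median(P[:,2]),"tip",l[2:]+l[:2]*np.percentile(s,[.5,99.5])[:,None])
for q in ("lighter_tip","lighter"): print([(np.round(a["point"],3),round(a["confidence"],2)) for a in nets.place_of(q,"wrist")[:2]])
g=tip-u*.012
print(delta([*g,.15],down(80.5,10)));print(delta([*g,.004],down(80.5,10)))
E
```

```text
time_s: 2.72
tool_pos: [0.4607, 0.109, 0.1473]
tool_rot: [-179.7, -9.6, 81.0]
force: [0.9, 0.9, -0.3]
grip_width: 0.0526
grasp_force: 0.0
time_s: 2.88
tool_pos: [0.4602, 0.1084, 0.1489]
tool_rot: [-179.6, -9.5, 80.9]
force: [-0.1, -0.4, 0.3]
grip_width: 0.0523
grasp_force: 0.0
689 [0.15532786 0.987863   0.46799082 0.11923617] 0.0149904275 tip [[0.46383457 0.09280307]
 [0.47277802 0.14968208]]
[(array([0.464, 0.093, 0.013]), 0.89)]
[]
('t mm', array([-5.6, -0.5,  1.7]), 'w deg', array([-0.1,  0.2,  0.5]))
('t mm', array([-30.3,  -0.5, 145.5]), 'w deg', array([-0.1,  0.2,  0.5]))
```

View pics/w1.png

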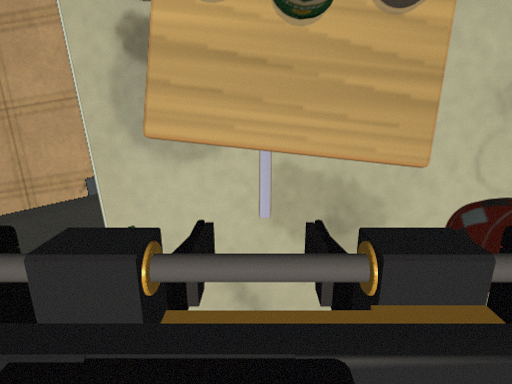

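The nose runs from pixel (265,150) to (264,216) and is centred between the fingers. The wrist view puts the tip at (0.463, 0.0925). I descend.

```bash
python3 - <<'E'
from h import *
print(delta([.465,.1045,.004],down(80.7,10)))
E
```

```text
('t mm', array([-28.7,   2.8, 145.8]), 'w deg', array([-0. ,  0.2,  0.3]))
```

```bash
python3 -m creep '[{"tx":-29,"ty":2.8,"tz":110,"wx":0,"wy":0,"wz":0,"gripper":0.2},{"tx":-29,"ty":2.8,"tz":110,"wx":0,"wy":0,"wz":0,"gripper":0.2},{"tx":-29,"ty":2.8,"tz":120,"wx":0,"wy":0,"wz":0,"gripper":0.2},{"tx":-29,"ty":2.8,"tz":135,"wx":0,"wy":0,"wz":0,"gripper":0.2},{"tx":-29,"ty":2.8,"tz":145,"wx":0,"wy":0,"wz":0,"gripper":0.2}]'; python3 -m creep '[{"tx":0,"ty":0,"tz":0,"wx":0,"wy":0,"wz":0,"gripper":-1},{"tx":0,"ty":0,"tz":0,"wx":0,"wy":0,"wz":0,"gripper":-1},{"tx":0,"ty":0,"tz":0,"wx":0,"wy":0,"wz":0,"gripper":-1},{"tx":0,"ty":0,"tz":0,"wx":0,"wy":0,"wz":0,"gripper":-1},{"tx":0,"ty":0,"tz":0,"wx":0,"wy":0,"wz":0,"gripper":-1}]' 25
```

```text
time_s: 3.45
tool_pos: [0.4627, 0.1032, 0.0017]
tool_rot: [-179.8, -9.7, 80.9]
force: [-1.5, -1.5, 9.2]
grip_width: 0.0523
grasp_force: 6.0
time_s: 3.87
tool_pos: [0.4638, 0.1032, 0.0034]
tool_rot: [-179.9, -9.7, 80.9]
force: [-0.1, 1.2, 0.8]
grip_width: 0.027
grasp_force: 0.0
```

```bash
python3 -m creep '[{"tx":0,"ty":0,"tz":0,"wx":0,"wy":0,"wz":0,"gripper":-1},{"tx":0,"ty":0,"tz":0,"wx":0,"wy":0,"wz":0,"gripper":-1},{"tx":0,"ty":0,"tz":0,"wx":0,"wy":0,"wz":0,"gripper":-1},{"tx":0,"ty":0,"tz":0,"wx":0,"wy":0,"wz":0,"gripper":-1},{"tx":0,"ty":0,"tz":0,"wx":0,"wy":0,"wz":0,"gripper":-1}]'; python3 - <<'E'
from h import *
p,R=tool()
u=np.array([-.16,-.987,0]);
print(delta(p+u*.16,R), delta(p+u*.16+[0,0,.003],R))
E
```

```text
time_s: 4.28
tool_pos: [0.4631, 0.1028, 0.0023]
tool_rot: [-179.8, -9.7, 80.9]
force: [0.5, 0.6, 0.9]
grip_width: 0.0115
grasp_force: 25.0
('t mm', array([-157.7,   -0.3,  -26.8]), 'w deg', array([0., 0., 0.])) ('t mm', array([-157.2,   -0.3,  -29.8]), 'w deg', array([0., 0., 0.]))
```

```bash
python3 -m creep '[{"tx":-20,"ty":0,"tz":-3.4,"wx":0,"wy":0,"wz":0,"gripper":-1},{"tx":-40,"ty":0,"tz":-6.8,"wx":0,"wy":0,"wz":0,"gripper":-1},{"tx":-60,"ty":0,"tz":-10.2,"wx":0,"wy":0,"wz":0,"gripper":-1},{"tx":-80,"ty":0,"tz":-13.6,"wx":0,"wy":0,"wz":0,"gripper":-1},{"tx":-100,"ty":0,"tz":-17,"wx":0,"wy":0,"wz":0,"gripper":-1}]';  python3 -m creep '[{"tx":-20,"ty":0,"tz":-3.4,"wx":0,"wy":0,"wz":0,"gripper":-1},{"tx":-40,"ty":0,"tz":-6.8,"wx":0,"wy":0,"wz":0,"gripper":-1},{"tx":-60,"ty":0,"tz":-10.2,"wx":0,"wy":0,"wz":0,"gripper":-1},{"tx":-80,"ty":0,"tz":-13.6,"wx":0,"wy":0,"wz":0,"gripper":-1},{"tx":-92,"ty":0,"tz":-15.6,"wx":0,"wy":0,"wz":0,"gripper":-1}]'; python3 -m creep '[{"tx":0,"ty":0,"tz":0,"wx":0,"wy":0,"wz":0,"gripper":-1},{"tx":0,"ty":0,"tz":0,"wx":0,"wy":0,"wz":0,"gripper":-1}]'; python3 - <<'E'
from h import *
img,W=cloud('wrist'); save(img,'w2.png')
for q in ("lighter_tip","lighter","lighter_tail"):
  for c in("top","scene"):
    if q=="lighter_tip": optics.read_camera(c)
    print(q,c,[(np.round(a["point"],3),round(a["confidence"],2)) for a in nets.place_of(q,c)[:2]])
E
```

```text
time_s: 4.7
tool_pos: [0.4466, 0.0021, 0.0023]
tool_rot: [-179.8, -9.7, 80.9]
force: [0.5, 1.2, 0.7]
grip_width: 0.0117
grasp_force: 25.0
time_s: 5.12
tool_pos: [0.4317, -0.0913, 0.0023]
tool_rot: [-179.8, -9.6, 80.8]
force: [-0.0, 1.7, 0.6]
grip_width: 0.0116
grasp_force: 25.0
time_s: 5.28
tool_pos: [0.4322, -0.0904, 0.0022]
tool_rot: [-179.8, -9.6, 80.8]
force: [0.8, -1.4, 2.7]
grip_width: 0.0117
grasp_force: 25.0
lighter_tip top [(array([ 0.432, -0.101,  0.011]), 0.82)]
lighter_tip scene []
lighter top [(array([0.454, 0.037, 0.   ]), 0.95)]
lighter scene [(array([0.452, 0.033, 0.002]), 0.55)]
lighter_tail top [(array([0.456, 0.081, 0.003]), 0.84)]
lighter_tail scene [(array([ 0.463,  0.09 , -0.001]), 0.86), (array([ 0.657, -0.227,  0.155]), 0.15)]
```

View pics/w2.png

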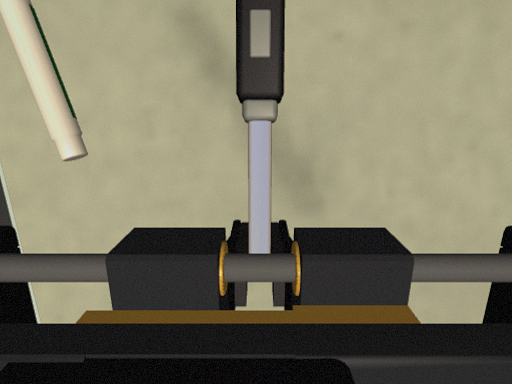

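The lighter is straight and switch-up: nose at x≈260, handle above row 120. The marker is well off to the left. I release, rise and shift over the handle.

```bash
python3 -m creep '[{"tx":0,"ty":0,"tz":0,"wx":0,"wy":0,"wz":0,"gripper":0.1},{"tx":0,"ty":0,"tz":0,"wx":0,"wy":0,"wz":0,"gripper":0.1},{"tx":0,"ty":0,"tz":0,"wx":0,"wy":0,"wz":0,"gripper":0.1},{"tx":0,"ty":0,"tz":0,"wx":0,"wy":0,"wz":0,"gripper":0.1},{"tx":0,"ty":0,"tz":0,"wx":0,"wy":0,"wz":0,"gripper":0.1}]'; python3 -m creep '[{"tx":0,"ty":0,"tz":-40,"wx":0,"wy":0,"wz":0,"gripper":0.2},{"tx":0,"ty":0,"tz":-80,"wx":0,"wy":0,"wz":0,"gripper":0.2},{"tx":0,"ty":0,"tz":-110,"wx":0,"wy":-9.6,"wz":0,"gripper":0.2},{"tx":0,"ty":0,"tz":-110,"wx":0,"wy":-9.6,"wz":0,"gripper":0.2},{"tx":0,"ty":0,"tz":-110,"wx":0,"wy":-9.6,"wz":0,"gripper":0.2}]'; python3 - <<'E'
from h import *
print(delta([.4525,.026,.11],down(80.8,0)))
E
```

```text
time_s: 6.15
tool_pos: [0.4318, -0.0895, 0.002]
tool_rot: [-179.8, -9.6, 80.9]
force: [-0.4, 0.1, 0.7]
grip_width: 0.0371
grasp_force: 0.5
time_s: 6.57
tool_pos: [0.4319, -0.1055, 0.1128]
tool_rot: [179.9, -0.1, 81.2]
force: [0.4, 0.2, -0.6]
grip_width: 0.0519
grasp_force: 0.0
('t mm', array([133.1,   0.3,   3. ]), 'w deg', array([ 0.1, -0.1,  0.4]))
```

```bash
python3 -m creep '[{"tx":40,"ty":0,"tz":0,"wx":0,"wy":0,"wz":0,"gripper":0.2},{"tx":80,"ty":0,"tz":0,"wx":0,"wy":0,"wz":0,"gripper":0.2},{"tx":115,"ty":0,"tz":0,"wx":0,"wy":0,"wz":0,"gripper":0.2},{"tx":133,"ty":0,"tz":0,"wx":0,"wy":0,"wz":0,"gripper":0.2},{"tx":133,"ty":0,"tz":0,"wx":0,"wy":0,"wz":0,"gripper":0.2}]'; python3 - <<'E'
from h import *
for c in("top","wrist"):
    img,W=cloud(c); save(img,c+'3.png')
    x,y,z=W[...,0],W[...,1],W[...,2]
    m=(x>.40)&(x<.48)&(y>-.11)&(y<.10)&(z>.011)&(z<.024)
    P=W[m].astype(np.float32)
    if len(P)>20:
        l=cv2.fitLine(P[:,:2],cv2.DIST_HUBER,0,.01,.01).ravel(); s=(P[:,:2]-l[2:])@l[:2]
        print(c,len(P),l,np.median(P[:,2]),"ends",l[2:]+l[:2]*np.percentile(s,[.5,99.5])[:,None])
    for q in ("lighter_tip","lighter","lighter_tail"): print(q,[(np.round(a["point"],3),round(a["confidence"],2)) for a in nets.place_of(q,c)[:2]])
print(delta([.4525,.026,.003],down(80.8,0)))
E
```

```text
time_s: 6.98
tool_pos: [0.4497, 0.0277, 0.1092]
tool_rot: [-179.6, -0.1, 81.3]
force: [-0.3, 0.5, 0.5]
grip_width: 0.0525
grasp_force: 0.0
top 83 [ 0.16035886  0.98705876  0.432979   -0.07770556] 0.016257083 ends [[ 0.42939452 -0.09976905]
 [ 0.4365101  -0.05597045]]
lighter_tip [(array([ 0.435, -0.102,  0.01 ]), 0.6), (array([ 0.696,  0.039, -0.002]), 0.23)]
lighter []
lighter_tail []
wrist 4005 [0.16040005 0.9870521  0.45257914 0.02430949] 0.018705087 ends [[ 0.4332279  -0.09477203]
 [ 0.46278236  0.08709692]]
lighter_tip [(array([ 0.432, -0.1  ,  0.013]), 0.8)]
lighter [(array([0.455, 0.037, 0.002]), 0.8)]
lighter_tail [(array([ 0.463,  0.09 , -0.004]), 0.78)]
('t mm', array([  3.9,   1.9, 107.5]), 'w deg', array([-0.2, -0.1, -0. ]))
```

View pics/wrist3.png

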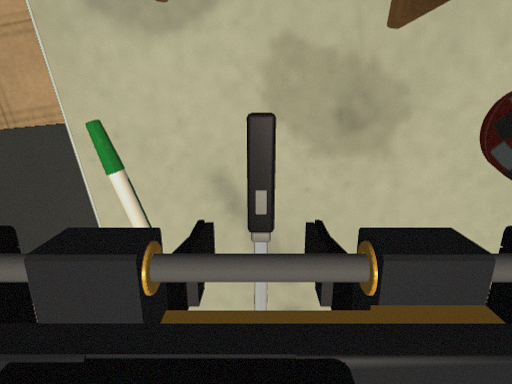

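The handle spans pixel rows 113–232 at column 261, between the open fingers, and the marker is clear. I go down and grip.

```bash
python3 -m creep '[{"tx":3,"ty":2,"tz":40,"wx":0,"wy":0,"wz":0,"gripper":0.2},{"tx":3,"ty":2,"tz":75,"wx":0,"wy":0,"wz":0,"gripper":0.2},{"tx":3,"ty":2,"tz":95,"wx":0,"wy":0,"wz":0,"gripper":0.2},{"tx":3,"ty":2,"tz":107,"wx":0,"wy":0,"wz":0,"gripper":0.2},{"tx":3,"ty":2,"tz":107,"wx":0,"wy":0,"wz":0,"gripper":0.2}]';python3 -m creep '[{"tx":0,"ty":0,"tz":0,"wx":0,"wy":0,"wz":0,"gripper":-0.8},{"tx":0,"ty":0,"tz":0,"wx":0,"wy":0,"wz":0,"gripper":-0.8},{"tx":0,"ty":0,"tz":0,"wx":0,"wy":0,"wz":0,"gripper":-0.8},{"tx":0,"ty":0,"tz":0,"wx":0,"wy":0,"wz":0,"gripper":-0.8},{"tx":0,"ty":0,"tz":0,"wx":0,"wy":0,"wz":0,"gripper":-0.8}]' 45; python3 -m creep '[{"tx":0,"ty":0,"tz":0,"wx":0,"wy":0,"wz":0,"gripper":-0.8},{"tx":0,"ty":0,"tz":0,"wx":0,"wy":0,"wz":0,"gripper":-0.8},{"tx":0,"ty":0,"tz":0,"wx":0,"wy":0,"wz":0,"gripper":-0.8}]'; python3 -m creep '[{"tx":0,"ty":0,"tz":-40,"wx":0,"wy":0,"wz":0,"gripper":-0.8},{"tx":0,"ty":0,"tz":-80,"wx":0,"wy":0,"wz":0,"gripper":-0.8},{"tx":0,"ty":0,"tz":-120,"wx":0,"wy":0,"wz":0,"gripper":-0.8},{"tx":0,"ty":0,"tz":-160,"wx":0,"wy":0,"wz":0,"gripper":-0.8},{"tx":0,"ty":0,"tz":-160,"wx":0,"wy":0,"wz":0,"gripper":-0.8}]'; python3 - <<'E'
from h import *
img,W=cloud('wrist'); save(img,'w4.png')
p,R=tool(); 
for q in ("lighter_tip","lighter","lighter_tail"):
    print(q,[(np.round((np.array(a["point"])-p)@R*1000,1),round(a["confidence"],2)) for a in nets.place_of(q,"wrist")[:2]])
# target tool orientation: lighter pitch th nose-up, tool x=-lighter x, tool z=-lighter z
def Rt(yaw,pit): 
    B=frame(yaw,pit); return np.stack([-B[:,0],B[:,1],-B[:,2]],1)
print(Rt(-3,0).round(2),down(177).round(2))
B=frame(-3.2,22)
print(delta([.50,-.2,.25],Rt(-3.2,22)))
E
```

```text
time_s: 7.8
tool_pos: [0.4514, 0.0253, 0.002]
tool_rot: [-179.6, 0.0, 80.9]
force: [-0.2, -0.6, 0.2]
grip_width: 0.0523
grasp_force: 0.0
time_s: 8.22
tool_pos: [0.4529, 0.0263, 0.0041]
tool_rot: [-179.8, -0.1, 80.9]
force: [-0.2, 0.1, 0.9]
grip_width: 0.0268
grasp_force: 0.5
time_s: 8.47
tool_pos: [0.4527, 0.0264, 0.004]
tool_rot: [-179.8, -0.1, 80.9]
force: [-1.9, -0.0, 5.5]
grip_width: 0.0235
grasp_force: 45.0
time_s: 8.88
tool_pos: [0.4582, 0.0266, 0.1713]
tool_rot: [179.5, -0.4, 80.9]
force: [1.7, 0.9, -0.4]
grip_width: 0.0233
grasp_force: 45.0
lighter_tip []
lighter [(array([10.5,  2.7, -1.2]), 0.59)]
lighter_tail [(array([62.2,  2.4,  0.3]), 0.91)]
[[-1.    0.05 -0.  ]
 [ 0.05  1.    0.  ]
 [ 0.    0.   -1.  ]] [[-1.    0.05  0.  ]
 [ 0.05  1.    0.  ]
 [ 0.    0.   -1.  ]]
('t mm', array([-215.6,   82.5,  -88.2]), 'w deg', array([-18.6, -16.9, -94.6]))
```

View pics/w4.png

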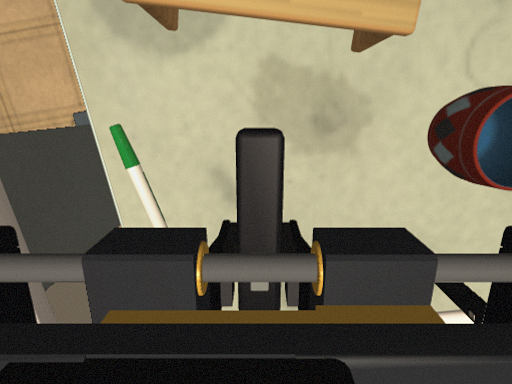

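The lighter is held straight: handle column 260, tail visible at row 130. I refine the dock's x and y from the clouds, ignoring the arm.

```bash
cat >> h.py <<'E'
O=np.array([.568,-.217,.08]); YAW=-3.2
def tcp(x0,z0,d,y0=0,off=(.010,0,.004)): # lighter origin in bed frame (mm), tail raised d deg -> TCP pose
    B=frame(YAW,30); L=frame(YAW,30-d)
    return O+B@(np.array([x0,y0,z0])/1000)+L@np.array(off), np.stack([-L[:,0],L[:,1],-L[:,2]],1)
E
python3 - <<'E'
from h import *
B=frame(YAW,30)
for c in("scene","top"):
    W=np.load(c+'0.npy').reshape(-1,3); q=(W-O)@B*1000
    q=q[(q[:,0]>-75)&(q[:,0]<175)&(abs(q[:,1])<30)&(q[:,2]>-10)&(q[:,2]<45)]
    for lo,hi in((-70,-50),(-45,-10),(-10,20),(20,50),(50,74),(80,105),(105,116),(118,135),(135,155),(155,170)):
        k=q[(q[:,0]>=lo)&(q[:,0]<hi)]; t=k[k[:,2]>np.percentile(k[:,2],60)-3] if len(k) else k
        print(c,lo,hi,len(k),"y",np.round(np.percentile(k[:,1],[2,50,98]),1),"z",np.round(np.percentile(k[:,2],[10,50,90]),1)) if len(k)>5 else 0
    s=q[(q[:,2]>6)&(q[:,0]<-40)]; print("stop x",np.percentile(s[:,0],[2,50,98]).round(1),"ztop",np.percentile(s[:,2],95).round(1),"y",np.percentile(s[:,1],[2,98]).round(1))
    s=q[(q[:,2]>22)&(q[:,0]>100)]; print("hood x",np.percentile(s[:,0],[1,99]).round(1),"y",np.percentile(s[:,1],[2,98]).round(1),"z",np.percentile(s[:,2],[50,95]).round(1))
E
```

```text
scene -70 -50 108 y [-18.5  -2.3  15.7] z [ 0.2 11.2 14. ]
scene -45 -10 134 y [-8.6 -1.7  7.2] z [-5.  -0.6  2.3]
scene -10 20 111 y [-8.7 -1.7  6.9] z [-2.9 -0.4  2. ]
scene 20 50 109 y [-8.8 -1.8  6.8] z [-3.9 -0.9  2.3]
scene 50 74 176 y [-18.2  -1.6  15.3] z [-6.   0.7  4. ]
scene 80 105 213 y [-18.8  -0.4  15.8] z [ 1.   7.7 21.8]
scene 105 116 93 y [-18.6  -0.4  15.4] z [-0.2  8.3 21.5]
scene 118 135 162 y [-18.7  -3.8  15.5] z [ 3.8 25.9 29. ]
scene 135 155 169 y [-18.9  -4.4  15.3] z [13.  26.2 28.5]
stop x [-62.3 -57.8 -52.8] ztop 14.8 y [-18.2  15.8]
hood x [102.1 154.1] y [-17.5  15.5] z [26.5 29.3]
top -70 -50 105 y [-16.1   1.5  18.3] z [-3.2  9.7 13.7]
top -45 -10 94 y [-6.9  1.1  8.5] z [-3.1 -0.8  1.6]
top -10 20 86 y [-7.2  1.5  8.6] z [-2.9 -0.5  2.4]
top 20 50 84 y [-7.2  1.6  8.3] z [-4.9 -0.6  1.9]
top 50 74 113 y [-15.7   1.1  18.1] z [-2.7  2.   4.5]
top 80 105 184 y [-16.2  -0.4  18.3] z [ 1.2  8.3 22.6]
top 105 116 66 y [-16.2   2.1  18.1] z [ 0.3 17.7 23. ]
top 118 135 137 y [-16.2   4.5  18.2] z [10.6 26.4 28.5]
top 135 155 185 y [-16.    3.   18.1] z [ 2.6 25.9 28.4]
top 155 170 40 y [-15.2   1.3  15.6] z [-7.6 10.6 24.6]
stop x [-62.1 -55.9 -51.1] ztop 14.9 y [-16.5  17.6]
hood x [105.1 155.4] y [-16.3  17.1] z [26.6 29.2]
```

```bash
python3 -c "
from h import *
a=tcp(-90,70,6);print(a[0],delta(*a))"
```

```text
[ 0.46273062 -0.21111453  0.10334333] ('t mm', array([-232.4,   48.2,   58.7]), 'w deg', array([-20.3, -18.4, -94.3]))
```

```bash
python3 -m creep '[{"tx":-40,"ty":10,"tz":-10,"wx":-20.3,"wy":-18.4,"wz":-94.3,"gripper":-0.8},{"tx":-80,"ty":20,"tz":-10,"wx":-20.3,"wy":-18.4,"wz":-94.3,"gripper":-0.8},{"tx":-120,"ty":30,"tz":-10,"wx":-20.3,"wy":-18.4,"wz":-94.3,"gripper":-0.8},{"tx":-160,"ty":40,"tz":-10,"wx":-20.3,"wy":-18.4,"wz":-94.3,"gripper":-0.8},{"tx":-190,"ty":45,"tz":-10,"wx":-20.3,"wy":-18.4,"wz":-94.3,"gripper":-0.8}]'; python3 -c "
from h import *
a=tcp(-90,120,6);print(a[0],delta(*a))"
```

```text
time_s: 9.5
tool_pos: [0.4663, -0.1716, 0.1714]
tool_rot: [175.3, 8.4, 115.1]
force: [0.7, 1.1, -1.9]
grip_width: 0.0239
grasp_force: 45.0
[ 0.4377696  -0.20971899  0.1466446 ] ('t mm', array([-18.6, -44.1,  24.2]), 'w deg', array([-13. , -11.6, -59.8]))
```

```bash
python3 -m creep '[{"tx":-18,"ty":-44,"tz":10,"wx":-13,"wy":-11.6,"wz":-59.8,"gripper":-0.8},{"tx":-18,"ty":-44,"tz":10,"wx":-13,"wy":-11.6,"wz":-59.8,"gripper":-0.8},{"tx":-18,"ty":-44,"tz":10,"wx":-13,"wy":-11.6,"wz":-59.8,"gripper":-0.8},{"tx":-18,"ty":-44,"tz":10,"wx":-13,"wy":-11.6,"wz":-59.8,"gripper":-0.8},{"tx":-18,"ty":-44,"tz":10,"wx":-13,"wy":-11.6,"wz":-59.8,"gripper":-0.8}]'; python3 -c "
from h import *
a=tcp(-90,120,6);print(a[0],delta(*a))"
```

```text
time_s: 9.92
tool_pos: [0.4355, -0.2035, 0.1599]
tool_rot: [175.6, 17.9, 149.9]
force: [-0.5, -0.1, -1.7]
grip_width: 0.0236
grasp_force: 45.0
[ 0.4377696  -0.20971899  0.1466446 ] ('t mm', array([-0.8, -5.3, 13.8]), 'w deg', array([ -5.3,  -5. , -25.4]))
```

```bash
python3 -m creep '[{"tx":-1,"ty":-5,"tz":12,"wx":-5.3,"wy":-5,"wz":-25.4,"gripper":-0.8},{"tx":-1,"ty":-5,"tz":12,"wx":-5.3,"wy":-5,"wz":-25.4,"gripper":-0.8},{"tx":-1,"ty":-5,"tz":12,"wx":-5.3,"wy":-5,"wz":-25.4,"gripper":-0.8},{"tx":-1,"ty":-5,"tz":12,"wx":-5.3,"wy":-5,"wz":-25.4,"gripper":-0.8},{"tx":-1,"ty":-5,"tz":12,"wx":-5.3,"wy":-5,"wz":-25.4,"gripper":-0.8}]'; python3 -m creep '[{"tx":0,"ty":0,"tz":0,"wx":0,"wy":0,"wz":0,"gripper":-0.8},{"tx":0,"ty":0,"tz":0,"wx":0,"wy":0,"wz":0,"gripper":-0.8}]'; python3 - <<'E'
from h import *
a=tcp(-90,120,6);print(a[0],delta(*a),get_obs()["qpos"])
for n in("scene","top"):
    img,W=cloud(n); save(img,n+'5.png'); np.save(n+'5.npy',W)
    for q in ("lighter_tip","lighter","lighter_tail"): print(n,q,[(np.round(b["point"],3),round(b["confidence"],2)) for b in nets.place_of(q,n)[:2]])
p,R=tool(); L=np.stack([-R[:,0],R[:,1],-R[:,2]],1); o=p-L@[.010,0,.004]
print("expect tip",o+L@[.1375,0,.01],"orig",o,"tail",o+L@[-.0525,0,0])
E
cd pics; python3 -c "
import cv2,numpy as np
s=cv2.imread('scene5.png');t=cv2.imread('top5.png')
r=lambda im:cv2.resize(im,(400,400),interpolation=cv2.INTER_CUBIC)
cv2.imwrite('b5.png',np.hstack([r(s[145:305,270:430]),r(t[125:285,280:440])]))"
```

```text
time_s: 10.33
tool_pos: [0.4362, -0.2109, 0.1477]
tool_rot: [180.0, 23.8, 176.4]
force: [0.2, -0.1, -1.8]
grip_width: 0.0236
grasp_force: 45.0
time_s: 10.5
tool_pos: [0.4383, -0.2103, 0.1497]
tool_rot: [179.9, 24.0, 176.2]
force: [-0.4, -0.1, -1.4]
grip_width: 0.0235
grasp_force: 45.0
[ 0.4377696  -0.20971899  0.1466446 ] ('t mm', array([1.8, 0.6, 2.6]), 'w deg', array([-0.2, -0. , -0.5])) [  3.52095216 -16.97819496  23.518938   129.84917142  -3.98401551
  43.79434714 116.01298493]
scene lighter_tip [(array([ 0.552, -0.218,  0.204]), 0.75)]
scene lighter []
scene lighter_tail [(array([ 0.384, -0.205,  0.12 ]), 0.97)]
top lighter_tip [(array([ 0.555, -0.217,  0.209]), 0.95), (array([0.455, 0.279, 0.112]), 0.52)]
top lighter [(array([ 0.432, -0.207,  0.144]), 0.55)]
top lighter_tail []
expect tip [ 0.55284608 -0.21742331  0.20859635] orig [ 0.43167364 -0.20989796  0.14327515] tail [ 0.38385036 -0.20692791  0.12181909]
```

View pics/b5.png

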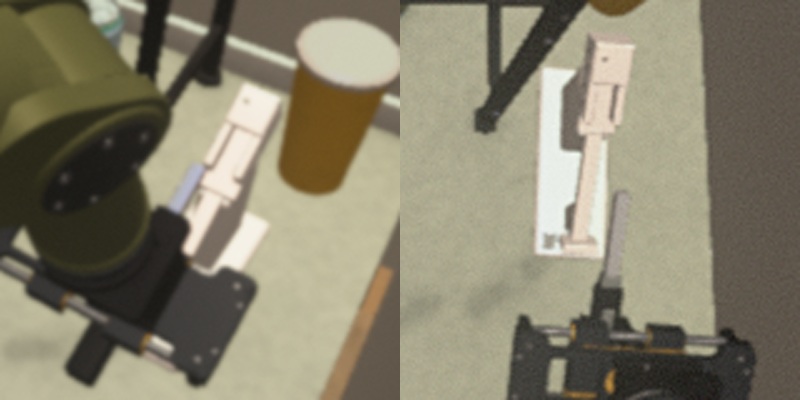

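The nose tip is above the dock at top-crop (622,195) and scene-crop (190,175), and expected and detected tips agree. Now I compare the nose and dock lateral offset within each camera.

```bash
python3 - <<'E'
from h import *
B=frame(YAW,30); p,R=tool(); L=np.stack([-R[:,0],R[:,1],-R[:,2]],1); o=p-L@[.010,0,.004]
e0=(o-O)@B*1000; print("expected origin in bed",e0,"yaw",np.degrees(np.arctan2(L[1,0],L[0,0])))
for c in("scene","top"):
    W=np.load(c+'5.npy').reshape(-1,3); q=(W-o)@L*1000
    k=q[(q[:,0]>70)&(q[:,0]<150)&(abs(q[:,1])<14)&(q[:,2]>4)&(q[:,2]<24)]
    t=k[(k[:,2]>np.percentile(k[:,2],50)-3)&(k[:,0]<130)]
    print(c,len(k),"x max",np.percentile(k[:,0],99).round(1),"y",np.percentile(t[:,1],[3,50,97]).round(1),"z top",np.percentile(t[:,2],[10,50,90]).round(1), "fit",np.polyfit(t[:,0]-100,t[:,1],1).round(3),np.polyfit(t[:,0]-100,t[:,2],1).round(3))
    d=(W-O)@B*1000; d=d[(d[:,0]>50)&(d[:,0]<75)&(abs(d[:,1])<30)&(d[:,2]>-3)&(d[:,2]<6)]; 
    if len(d)>5: print("shoulder y",np.percentile(d[:,1],[2,98]).round(1))
print(delta(*tcp(-60,45,6)))
E
```

```text
expected origin in bed [-86.58376243  -0.51897263 123.05301124] yaw -3.5537662447653826
scene 147 x max 134.1 y [-7.5 -2.2  3.5] z top [13.1 15.2 17.2] fit [ 0.006 -2.152] [-1.3000e-02  1.5264e+01]
shoulder y [-18.5  12.2]
top 202 x max 136.8 y [-5.5  0.2  5.7] z top [14.4 16.3 18.3] fit [0.003 0.287] [2.000e-03 1.634e+01]
shoulder y [-15.8  17.7]
('t mm', array([-34.4,   0.9,  74.9]), 'w deg', array([-0.1,  0.1, -0.3]))
```

```bash
cat >> h.py <<'E'
O=O+frame(YAW,30)@np.array([1,.7,-.5])/1000
def where():
    p,R=tool(); B=frame(YAW,30); L=np.stack([-R[:,0],R[:,1],-R[:,2]],1); o=p-L@np.array([.010,0,.004]); M=B.T@L
    return "bed xyz",((o-O)@B*1000).round(1),"d",np.degrees(np.arctan2(M[0,2],M[2,2])).round(1),"yaw",np.degrees(np.arctan2(M[1,0],M[0,0])).round(1), "F bed",(np.array(get_obs()["force"])@B).round(1)
E
python3 -c "
from h import *
print(where());print(delta(*tcp(-60,45,6)))"
```

```text
('bed xyz', array([-87.6,  -1.2, 123.6]), 'd', np.float64(5.9), 'yaw', np.float64(-0.3), 'F bed', array([ 0.1, -0.2, -0.6]))
('t mm', array([-35.5,   1.7,  75.3]), 'w deg', array([-0.1,  0.1, -0.3]))
```

```bash
python3 -m creep '[{"tx":-20,"ty":1.7,"tz":25,"wx":0,"wy":0,"wz":-0.3,"gripper":-0.8},{"tx":-35.5,"ty":1.7,"tz":50,"wx":0,"wy":0,"wz":-0.3,"gripper":-0.8},{"tx":-35.5,"ty":1.7,"tz":75,"wx":0,"wy":0,"wz":-0.3,"gripper":-0.8},{"tx":-35.5,"ty":1.7,"tz":75,"wx":0,"wy":0,"wz":-0.3,"gripper":-0.8},{"tx":-35.5,"ty":1.7,"tz":75,"wx":0,"wy":0,"wz":-0.3,"gripper":-0.8}]'; python3 -c "
from h import *
print(where());print(delta(*tcp(-36,16,6)))
for n in('scene','top'):
    img,W=cloud(n); save(img,n+'6.png'); np.save(n+'6.npy',W)
B=frame(YAW,30); p,R=tool(); L=np.stack([-R[:,0],R[:,1],-R[:,2]],1); o=p-L@np.array([.010,0,.004])
for c in('scene','top'):
    W=np.load(c+'6.npy').reshape(-1,3); q=(W-o)@L*1000
    k=q[(q[:,0]>70)&(q[:,0]<150)&(abs(q[:,1])<14)&(q[:,2]>6)&(q[:,2]<24)]
    if len(k)<9: continue
    print(c,len(k),'x max',np.percentile(k[:,0],99).round(1),'y',np.percentile(k[:,1],[3,50,97]).round(1),'z',np.percentile(k[:,2],[10,50,90]).round(1))
    d=(W-O)@B*1000; d=d[(d[:,0]>118)&(d[:,0]<160)&(abs(d[:,1])<30)&(d[:,2]>22)&(d[:,2]<35)]; print('hood y',np.percentile(d[:,1],[2,98]).round(1),'x',np.percentile(d[:,0],99),'z',np.percentile(d[:,2],[50]))
"
```

```text
time_s: 11.32
tool_pos: [0.501, -0.2122, 0.0953]
tool_rot: [-179.9, 23.9, 176.8]
force: [-0.2, -0.1, -1.4]
grip_width: 0.0236
grasp_force: 45.0
('bed xyz', array([-61.9,   0.4,  44.4]), 'd', np.float64(6.1), 'yaw', np.float64(-0.0), 'F bed', array([-0.8, -0.1, -1.1]))
('t mm', array([-28.8,  -0.3,  25.5]), 'w deg', array([-0.1, -0.1, -0. ]))
scene 115 x max 133.7 y [-6.5 -1.2  5.1] z [11.4 13.7 16.1]
hood y [-18.5  15. ] x 153.42503792134917 z [26.96896732]
top 169 x max 136.0 y [-5.4  1.1  6.1] z [11.6 15.6 17.5]
hood y [-16.6  16.7] x 154.4659331959283 z [27.47087418]
```

```bash
python3 -m creep '[{"tx":-15,"ty":-0.6,"tz":8,"wx":0,"wy":0,"wz":0,"gripper":-0.8},{"tx":-26,"ty":-0.6,"tz":16,"wx":0,"wy":0,"wz":0,"gripper":-0.8},{"tx":-28,"ty":-0.6,"tz":22,"wx":0,"wy":0,"wz":0,"gripper":-0.8},{"tx":-28,"ty":-0.6,"tz":25.5,"wx":0,"wy":0,"wz":0,"gripper":-0.8},{"tx":-28,"ty":-0.6,"tz":25.5,"wx":0,"wy":0,"wz":0,"gripper":-0.8}]'; python3 -m creep '[{"tx":0,"ty":0,"tz":0,"wx":0,"wy":0,"wz":0,"gripper":-0.8}]'; python3 -c "
from h import *
print(where());print(delta(*tcp(-20,15.5,6,-.3)))
img,W=cloud('scene');save(img,'s7.png'); img2,W=cloud('top');save(img2,'t7.png')
r=lambda im:cv2.resize(im,(400,400),interpolation=cv2.INTER_CUBIC)
save(np.hstack([r(img[165:265,310:410]),r(img2[130:230,310:410])]),'b7.png')"
```

```text
time_s: 11.83
tool_pos: [0.5371, -0.2154, 0.0848]
tool_rot: [-179.9, 24.1, 176.7]
force: [-0.7, 0.1, -1.4]
grip_width: 0.0236
grasp_force: 45.0
time_s: 11.92
tool_pos: [0.5369, -0.2156, 0.085]
tool_rot: [-179.9, 24.1, 176.7]
force: [-0.7, -0.0, -1.4]
grip_width: 0.0235
grasp_force: 45.0
('bed xyz', array([-35.9,  -1. ,  17.5]), 'd', np.float64(5.9), 'yaw', np.float64(-0.1), 'F bed', array([-1.3, -0. , -0.8]))
('t mm', array([-16. ,   0.7,   0.3]), 'w deg', array([-0.1,  0.1, -0.1]))
```

View pics/b7.png

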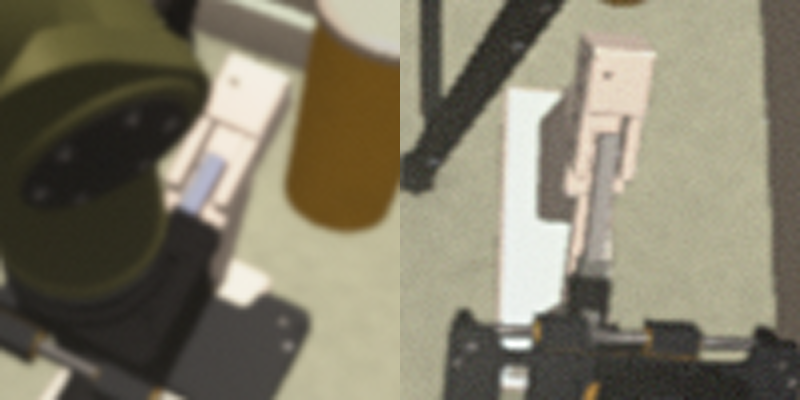

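The nose lies in the open channel, centred below the hood (tip at top-crop (610,135)). I slide it in.

```bash
python3 -m creep '[{"tx":-5,"ty":0.5,"tz":0.7,"wx":0,"wy":0,"wz":0,"gripper":-0.8},{"tx":-10,"ty":0.5,"tz":0.5,"wx":0,"wy":0,"wz":0,"gripper":-0.8},{"tx":-16,"ty":0.5,"tz":0.3,"wx":0,"wy":0,"wz":0,"gripper":-0.8},{"tx":-16,"ty":0.5,"tz":0.3,"wx":0,"wy":0,"wz":0,"gripper":-0.8}]'; python3 -c "
from h import *
print(where());print(delta(*tcp(-6,15.5,6,-.3)))"
```

```text
time_s: 12.35
tool_pos: [0.5546, -0.2161, 0.0928]
tool_rot: [-179.8, 24.3, 176.8]
force: [0.1, -0.6, -0.8]
grip_width: 0.0238
grasp_force: 45.0
('bed xyz', array([-16.6,  -0.5,  15.4]), 'd', np.float64(5.7), 'yaw', np.float64(0.0), 'F bed', array([-0.3, -0.6, -0.8]))
('t mm', array([-10.5,   0.2,  -1.1]), 'w deg', array([-0.2,  0.3,  0. ]))
```

```bash
python3 -m creep '[{"tx":-5,"ty":0.2,"tz":-0.5,"wx":0,"wy":0.2,"wz":0,"gripper":-0.8},{"tx":-10,"ty":0.2,"tz":-1.1,"wx":0,"wy":0.2,"wz":0,"gripper":-0.8},{"tx":-10,"ty":0.2,"tz":-1.1,"wx":0,"wy":0.2,"wz":0,"gripper":-0.8},{"tx":-10,"ty":0.2,"tz":-1.1,"wx":0,"wy":0.2,"wz":0,"gripper":-0.8}]'; python3 -c "
from h import *
print(where());print(delta(*tcp(0,15.5,6,-.3)))"; python3 -m creep '[{"tx":-4,"ty":0,"tz":-0.4,"wx":0,"wy":0,"wz":0,"gripper":-0.8},{"tx":-4,"ty":0,"tz":-0.4,"wx":0,"wy":0,"wz":0,"gripper":-0.8},{"tx":-4,"ty":0,"tz":-0.4,"wx":0,"wy":0,"wz":0,"gripper":-0.8}]';python3 -c "
from h import *
print(where());print(delta(*tcp(4,15.5,6,-.3)))"
```

```text
time_s: 12.68
tool_pos: [0.5617, -0.2162, 0.0967]
tool_rot: [-179.8, 23.9, 176.8]
force: [0.2, -0.3, -2.4]
grip_width: 0.0238
grasp_force: 45.0
('bed xyz', array([-8.5, -0.3, 15.2]), 'd', np.float64(6.1), 'yaw', np.float64(-0.0), 'F bed', array([-1.1, -0.3, -2.2]))
('t mm', array([-8.4, -0.1, -1.2]), 'w deg', array([-0.2, -0.1, -0. ]))
time_s: 12.93
tool_pos: [0.5649, -0.2164, 0.0986]
tool_rot: [-179.9, 23.9, 176.8]
force: [-0.3, -0.0, -1.5]
grip_width: 0.0238
grasp_force: 45.0
('bed xyz', array([-4.8, -0.3, 15.3]), 'd', np.float64(6.1), 'yaw', np.float64(-0.0), 'F bed', array([-1. , -0.1, -1.1]))
('t mm', array([-8.7, -0. , -1.2]), 'w deg', array([-0.2, -0.1, -0. ]))
```

```bash
python3 -m creep '[{"tx":-3,"ty":0,"tz":-0.3,"wx":0,"wy":0,"wz":0,"gripper":-0.8},{"tx":-3,"ty":0,"tz":-0.3,"wx":0,"wy":0,"wz":0,"gripper":-0.8},{"tx":-3,"ty":0,"tz":-0.3,"wx":0,"wy":0,"wz":0,"gripper":-0.8}]' 60;python3 -c "
from h import *
print(where())";python3 -m creep '[{"tx":-3,"ty":0,"tz":-0.3,"wx":0,"wy":0,"wz":0,"gripper":-0.8},{"tx":-3,"ty":0,"tz":-0.3,"wx":0,"wy":0,"wz":0,"gripper":-0.8},{"tx":-3,"ty":0,"tz":-0.3,"wx":0,"wy":0,"wz":0,"gripper":-0.8}]';python3 -c "
from h import *
print(where());print(delta(*tcp(4,15.5,6,-.3)))"
```

```text
time_s: 13.18
tool_pos: [0.5661, -0.2164, 0.0989]
tool_rot: [-179.9, 23.8, 176.7]
force: [-3.7, 0.5, -2.0]
grip_width: 0.0231
grasp_force: 60.0
('bed xyz', array([-3.6, -0.2, 15. ]), 'd', np.float64(6.2), 'yaw', np.float64(-0.1), 'F bed', array([-4.2,  0.3,  0.1]))
time_s: 13.43
tool_pos: [0.5689, -0.2165, 0.1005]
tool_rot: [-179.9, 23.8, 176.7]
force: [-4.6, -0.6, -3.7]
grip_width: 0.0231
grasp_force: 60.0
('bed xyz', array([-0.3, -0.1, 14.9]), 'd', np.float64(6.2), 'yaw', np.float64(-0.0), 'F bed', array([-5.8, -0.9, -0.9]))
('t mm', array([-4.2, -0.2, -1.1]), 'w deg', array([-0.1, -0.2, -0. ]))
```

```bash
python3 -m creep '[{"tx":-2.5,"ty":0,"tz":-0.4,"wx":0,"wy":0,"wz":0,"gripper":-0.8},{"tx":-4.5,"ty":0,"tz":-0.7,"wx":0,"wy":0,"wz":0,"gripper":-0.8},{"tx":-4.5,"ty":0,"tz":-0.7,"wx":0,"wy":0,"wz":0,"gripper":-0.8},{"tx":-4.5,"ty":0,"tz":-0.7,"wx":0,"wy":0,"wz":0,"gripper":-0.8}]';python3 -c "
from h import *
print(where())
for d,z in((4,10.5),(2,5.5),(0,.5),(0,-.5)): print(d,delta(*tcp(4,z,d,-.3)))"
```

```text
time_s: 13.77
tool_pos: [0.5717, -0.2166, 0.1022]
tool_rot: [-179.9, 23.7, 176.7]
force: [-7.6, -0.9, -2.6]
grip_width: 0.0234
grasp_force: 60.0
('bed xyz', array([ 3. , -0.1, 15. ]), 'd', np.float64(6.3), 'yaw', np.float64(-0.1), 'F bed', array([-7.8, -1.3,  1.6]))
4 ('t mm', array([-1.4, -0.2,  4. ]), 'w deg', array([-0.1, -2.3, -0.1]))
2 ('t mm', array([-1.8, -0.2,  8.6]), 'w deg', array([-0.1, -4.3, -0.1]))
0 ('t mm', array([-2.1, -0.2, 13.2]), 'w deg', array([-0.1, -6.3, -0.1]))
0 ('t mm', array([-2.2, -0.2, 14.2]), 'w deg', array([-0.1, -6.3, -0.1]))
```

```bash
python3 -m creep '[{"tx":-1,"ty":0,"tz":2.2,"wx":0,"wy":-1.1,"wz":0,"gripper":-0.8},{"tx":-1.4,"ty":0,"tz":4.2,"wx":0,"wy":-2.2,"wz":0,"gripper":-0.8},{"tx":-1.6,"ty":0,"tz":6.4,"wx":0,"wy":-3.2,"wz":0,"gripper":-0.8},{"tx":-1.8,"ty":0,"tz":8.6,"wx":0,"wy":-4.3,"wz":0,"gripper":-0.8}]';python3 -c "
from h import *
print(where())
for d,z in((2,5.5),(0,.5),(0,-.5)): print(d,delta(*tcp(4,z,d,-.3)))"
```

```text
time_s: 14.1
tool_pos: [0.5767, -0.2169, 0.0946]
tool_rot: [-179.9, 28.0, 176.7]
force: [-5.0, -0.2, -4.0]
grip_width: 0.0236
grasp_force: 60.0
('bed xyz', array([ 3.7, -0.1,  5.2]), 'd', np.float64(2.0), 'yaw', np.float64(-0.1), 'F bed', array([-6.3, -0.5, -1. ]))
2 ('t mm', array([-0.3, -0.2, -0.4]), 'w deg', array([-0.1, -0. , -0.1]))
0 ('t mm', array([-0.4, -0.2,  4.3]), 'w deg', array([-0.1, -2. , -0.1]))
0 ('t mm', array([-0.4, -0.2,  5.3]), 'w deg', array([-0.1, -2. , -0.1]))
```

```bash
python3 -m creep '[{"tx":-0.4,"ty":0,"tz":2,"wx":0,"wy":-1,"wz":0,"gripper":-0.8},{"tx":-0.4,"ty":0,"tz":4.2,"wx":0,"wy":-2,"wz":0,"gripper":-0.8},{"tx":-0.4,"ty":0,"tz":5,"wx":0,"wy":-2,"wz":0,"gripper":-0.8},{"tx":-0.4,"ty":0,"tz":5,"wx":0,"wy":-2,"wz":0,"gripper":-0.8}]';python3 -c "
from h import *
print(where(),delta(*tcp(0,-1,0,-.3)))"
```

```text
time_s: 14.43
tool_pos: [0.5789, -0.217, 0.0903]
tool_rot: [-180.0, 29.9, 176.7]
force: [-7.6, -0.3, -2.6]
grip_width: 0.0237
grasp_force: 60.0
('bed xyz', array([ 3.6, -0.1, -0. ]), 'd', np.float64(0.1), 'yaw', np.float64(-0.1), 'F bed', array([-7.9, -0.7,  1.6])) ('t mm', array([ 3.6, -0.2,  1. ]), 'w deg', array([-0.1, -0.1, -0.1]))
```

```bash
python3 -m creep '[{"tx":1.5,"ty":0,"tz":0.6,"wx":0,"wy":0,"wz":0,"gripper":-0.8},{"tx":3,"ty":0,"tz":0.8,"wx":0,"wy":0,"wz":0,"gripper":-0.8},{"tx":4,"ty":0,"tz":0.8,"wx":0,"wy":0,"wz":0,"gripper":-0.8},{"tx":4,"ty":0,"tz":0.8,"wx":0,"wy":0,"wz":0,"gripper":-0.8}]';python3 -c "
from h import *
print(where(),delta(*tcp(0,-1,0,-.3)))
for c in ('top','scene'):
    optics.read_camera(c)
    for q in('lighter','lighter_tail','lighter_tip'): print(c,q,[(np.round((np.array(a['point'])-O)@frame(YAW,30)*1000,1),round(a['confidence'],2)) for a in nets.place_of(q,c)[:2]])"
```

```text
time_s: 14.77
tool_pos: [0.5782, -0.2172, 0.0899]
tool_rot: [-179.9, 30.2, 176.8]
force: [-6.6, 1.2, 1.1]
grip_width: 0.0235
grasp_force: 60.0
('bed xyz', array([ 2.7, -0.3, -0.1]), 'd', np.float64(-0.2), 'yaw', np.float64(-0.0), 'F bed', array([-5.3,  0.8,  4.3])) ('t mm', array([2.7, 0. , 1. ]), 'w deg', array([-0.1,  0.2, -0. ]))
top lighter [(array([ 4.9, -1.6, -1.4]), 0.7)]
top lighter_tail []
top lighter_tip []
scene lighter [(array([ 0.8, -0.3,  1.6]), 0.59)]
scene lighter_tail [(array([-48. ,   1.9,  -1.1]), 0.67), (array([115.2,  -5.3,  23.5]), 0.41)]
scene lighter_tip [(array([1.411e+02, 1.000e-01, 7.900e+00]), 0.71)]
```

```bash
python3 -m creep '[{"tx":1,"ty":0,"tz":-0.4,"wx":0,"wy":0,"wz":0,"gripper":-0.8},{"tx":1,"ty":0,"tz":-0.4,"wx":0,"wy":0,"wz":0,"gripper":-0.8},{"tx":1,"ty":0,"tz":-0.4,"wx":0,"wy":0,"wz":0,"gripper":-0.8}]';python3 -c "
from h import *
print(where())"; python3 -m creep '[{"tx":1,"ty":0,"tz":-0.4,"wx":0,"wy":0,"wz":0,"gripper":-0.8},{"tx":1,"ty":0,"tz":-0.4,"wx":0,"wy":0,"wz":0,"gripper":-0.8},{"tx":1,"ty":0,"tz":-0.4,"wx":0,"wy":0,"wz":0,"gripper":-0.8}]';python3 -c "
from h import *
print(where())"
```

```text
time_s: 15.42
tool_pos: [0.5764, -0.2169, 0.0889]
tool_rot: [-179.9, 30.1, 176.8]
force: [-6.3, 1.0, -1.4]
grip_width: 0.0234
grasp_force: 60.0
('bed xyz', array([ 0.8, -0.2, -0. ]), 'd', np.float64(-0.1), 'yaw', np.float64(-0.0), 'F bed', array([-6.2,  0.6,  2. ]))
time_s: 15.67
tool_pos: [0.5758, -0.2169, 0.0888]
tool_rot: [-179.9, 30.1, 176.8]
force: [-3.6, 1.0, -4.9]
grip_width: 0.0238
grasp_force: 60.0
('bed xyz', array([ 0.2, -0.2,  0.2]), 'd', np.float64(-0.1), 'yaw', np.float64(-0.0), 'F bed', array([-5.6,  0.8, -2.5]))
```

```bash
python3 -m creep '[{"tx":0.5,"ty":0,"tz":0.7,"wx":0,"wy":0,"wz":0,"gripper":-0.8},{"tx":0.5,"ty":0,"tz":0.7,"wx":0,"wy":0,"wz":0,"gripper":-0.8},{"tx":0.5,"ty":0,"tz":0.7,"wx":0,"wy":0,"wz":0,"gripper":-0.8}]' 20;python3 -c "
from h import *
print(where())"; python3 -m creep '[{"tx":0,"ty":0,"tz":0,"wx":0,"wy":0,"wz":0,"gripper":0.2},{"tx":0,"ty":0,"tz":0,"wx":0,"wy":0,"wz":0,"gripper":0.2},{"tx":0,"ty":0,"tz":0,"wx":0,"wy":0,"wz":0,"gripper":0.2},{"tx":0,"ty":0,"tz":0,"wx":0,"wy":0,"wz":0,"gripper":0.2},{"tx":0,"ty":0,"tz":0,"wx":0,"wy":0,"wz":0,"gripper":0.2}]';python3 -m creep '[{"tx":0,"ty":0,"tz":-15,"wx":0,"wy":0,"wz":0,"gripper":0.2},{"tx":0,"ty":0,"tz":-40,"wx":0,"wy":0,"wz":0,"gripper":0.2},{"tx":0,"ty":0,"tz":-80,"wx":0,"wy":0,"wz":0,"gripper":0.2},{"tx":10,"ty":0,"tz":-120,"wx":0,"wy":0,"wz":0,"gripper":0.2},{"tx":10,"ty":0,"tz":-130,"wx":0,"wy":0,"wz":0,"gripper":0.2}]'; python3 - <<'E'
from h import *
B=frame(YAW,30); ims=[]
for c in("scene","top","wrist"):
    img,W=cloud(c); save(img,c+'9.png'); ims.append(img)
    for q in('lighter','lighter_tail','lighter_tip'): print(c,q,[(np.round((np.array(a['point'])-O)@B*1000,1),round(a['confidence'],2)) for a in nets.place_of(q,c)[:2]])
    q=(W.reshape(-1,3)-O)@B*1000; k=q[(q[:,0]>-50)&(q[:,0]<50)&(abs(q[:,1])<10)&(q[:,2]>10)&(q[:,2]<30)]
    if len(k)>20: print(c,"handle top fit",np.polyfit(k[:,0],k[:,2],1).round(3),"y",np.polyfit(k[:,0],k[:,1],1).round(3))
r=lambda im:cv2.resize(im,(390,390),interpolation=cv2.INTER_CUBIC)
save(np.hstack([r(ims[0][165:285,300:420]),r(ims[2][:384,64:448])]),'b9.png')
E
```

```text
time_s: 15.92
tool_pos: [0.576, -0.2169, 0.0886]
tool_rot: [-179.9, 30.2, 176.8]
force: [-6.8, -0.0, -0.1]
grip_width: 0.0239
grasp_force: 20.0
('bed xyz', array([ 0.2, -0.2, -0.1]), 'd', np.float64(-0.2), 'yaw', np.float64(-0.0), 'F bed', array([-6. , -0.4,  3.3]))
time_s: 16.33
tool_pos: [0.5774, -0.2173, 0.0897]
tool_rot: [-179.8, 30.3, 176.8]
force: [-0.4, -0.2, -0.1]
grip_width: 0.0479
grasp_force: 0.0
time_s: 16.75
tool_pos: [0.5022, -0.2143, 0.2021]
tool_rot: [-179.8, 30.7, 176.7]
force: [0.6, -0.3, -0.1]
grip_width: 0.0519
grasp_force: 0.0
scene lighter [(array([ 0.9,  0.1, -0.3]), 0.85)]
scene lighter_tail [(array([-53.1,   0.9,  -1.8]), 0.61)]
scene lighter_tip [(array([138.6,  -2.1,   7.9]), 0.75)]
scene handle top fit [-1.5000e-02  1.9813e+01] y [0.014 0.112]
top lighter [(array([ 1.1,  1.1, -0.5]), 0.91)]
top lighter_tail [(array([-55.1,  -8.1,   3.9]), 0.66)]
top lighter_tip [(array([140.6,  -3.1,   9.6]), 0.78)]
top handle top fit [3.000e-03 2.074e+01] y [0.008 0.238]
wrist lighter [(array([ 2.6,  0. , -0.6]), 0.71), (array([136.7,  -4.6,   9.2]), 0.32)]
wrist lighter_tail [(array([-53.9,   2.3,  -1.2]), 0.92)]
wrist lighter_tip [(array([139.4,  -1.8,   9.4]), 0.7)]
wrist handle top fit [7.0000e-03 1.8716e+01] y [-0.005 -0.02 ]
```

View pics/b9.png

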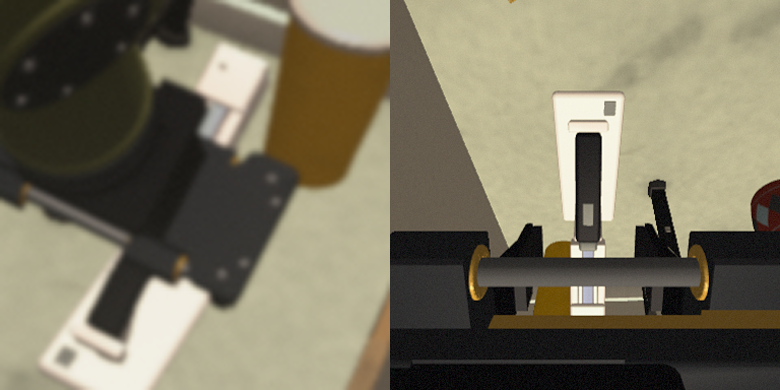

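The lighter lies flat on the bed, its handle (wrist crop 588, 135–240) directly behind the stop and its nose under the hood. The measured slope error is about 0°, and the fingers are clear. I hand in.

```bash
python3 -m creep '[{"tx":0,"ty":0,"tz":-15,"wx":0,"wy":0,"wz":0,"gripper":0.2},{"tx":0,"ty":0,"tz":-15,"wx":0,"wy":0,"wz":0,"gripper":0.2},{"tx":0,"ty":0,"tz":-15,"wx":0,"wy":0,"wz":0,"gripper":0.2}]'; python3 -c "
from h import *
print(env.sign_off())"
```

```text
time_s: 17.6
tool_pos: [0.4954, -0.2125, 0.2095]
tool_rot: [-179.8, 30.3, 176.8]
force: [0.5, 0.3, -0.5]
grip_width: 0.0525
grasp_force: 0.0
the job is handed in; nothing more can be done
None
```

The lighter is home on its dock, flat on the bed with its handle behind the tail stop and its nose under the hood; I let go, moved the arm clear and handed in at about 17.6 s without touching the jars, shaker or mug, and no verdict came back.

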